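# Fit the slide bar into the board holder

### The job

Take the slide bar out of its wooden trough and push its plain end partway into the deep bore of the circuit-board holder; let go, take it again further back in its rear half, and push it home without ever wedging it against the holder with more than 30 N. The bore ends, at a depth you cannot see, in a stiff sprung seat: feel for it and press the bar gently home with about 12 N (never over 16 N on the seat), so the seat gives a few millimetres and stays pressed in. Then let go, and leave the meter, sponge tin and parts bin where they are.

Things in the scene. Friction and masses are not known exactly. Their poses are not given: they have to be found in the camera images.
- bar: Slide bar: aluminium rod, 16 mm diameter, 200 mm long, with a steel head (26 mm diameter, 15 mm long) at the rear, 0.2 kg. Origin on the axis at mid-shaft; +x along it towards the plain end (shaft -100 to +100 mm, head -115 to -100 mm). Starts in the trough, axis 34 mm above the work surface. Let go partway in the bore, its rear droops (0.06 rad at 45 mm depth): level it again to push.
- bar_tip (a point): Centre of the plain end face of the bar, 100 mm along the bar's +x from the bar's origin.
- trough: Fixed wooden trough, 235 x 60 mm, 46 mm high, base plate 6 mm. Origin under its centre, at the work surface; +x as the bar's. Cheeks 1.5 mm beside the bar, 12 mm higher than its axis, cover the shaft from 75 to 100 mm and the rear from -122 to -10 mm; only the window from -10 to 75 mm leaves room for fingers, on both sides and down to the base plate. The bar lifts straight up.
- holder: Fixed circuit-board holder: grey block 180 mm long, 56 mm wide, top 108 mm above the work surface, on a 14 mm high, 120 mm wide base. Origin at the work surface under the block's centre; +x runs along the bore, into it. A green circuit board stands over the rear half (from 20 mm in +x on), up to 176 mm high. The bar must not be wedged against the holder with over 30 N.
- bore_mouth (a point): Centre of the bore's mouth in the front face of the holder, 80 mm above the work surface; axes as the holder's, +x into the bore, level. Bore 18 mm diameter with a 5 mm chamfer at the mouth. The seat's face lies somewhere between 95 and 140 mm deep, differently each time.
- seat (a joint): How far the hidden sprung seat at the bottom of the bore has been pushed in, m: 0 untouched, grows into the bore, travel 13 mm to a hard stop. It begins to give at 6 N, then needs 1 N more for each mm (9 N at 3 mm, 12 N at 6 mm, 16 N at 10 mm), and its own friction holds it where it was pushed when the bar is let go (up to about 6 mm). Sliding the bar in the bore takes 1 to 2 N more.
- meter: Red handheld multimeter lying on its back, 170 x 85 x 42 mm; bystander. Origin under its centre.
- sponge_tin: Round steel tin with a sponge, 72 mm diameter, 28 mm high; bystander. Origin under its centre.
- parts_bin: Grey four-compartment parts bin, 90 x 120 x 35 mm; bystander. Origin under its centre.
Mind the look-alikes: they are no part of the job. Several things have the shape of the bar; the one meant has the colours described above. Several things have the shape of the holder; the one meant has the colours described above.

How it is judged:
On the way, in this order (a step that is already met when the one before it is completed fails the run):
1. the bar's plain end is 25 to 85 mm deep in the bore and the fingers have let go of it (x of bar_tip in the frame of bore_mouth between 0.025 and 0.085 m and angle between the x axis of bar and the x axis of holder, either way round below 0.15 rad and contact force between the fingers and bar below 0.05 N), for 0.2 s.
2. the fingers are on the rear half of the bar (behind its middle, head included) while it is in the bore (x of bar_tip in the frame of bore_mouth above 0.025 m and x of the grasp point in the frame of bar below 0 m and contact force between the fingers and bar above 1 N), for 0.1 s.
At the end, for the whole second after the job is handed in: The bar lies in the bore (within 0.1 rad of its axis, plain end more than 95 mm deep), let go and at rest, with the seat left pressed in by 2.5 to 10 mm (value of joint seat between 0.0025 and 0.01 m and x of bar_tip in the frame of bore_mouth above 0.095 m and angle between the x axis of bar and the x axis of holder, either way round below 0.1 rad and contact force between the fingers and bar below 0.05 N and linear speed of bar below 0.01 m/s); the robot touches nothing.
It fails at once if the seat is pressed in by more than 10 mm (over 16 N) (value of joint seat above 0.01 m).
It fails at once if the bar, while in the fingers, is wedged against the holder with more than 30 N (contact force between the fingers and bar above 2 N and contact force between bar and holder above 30 N).
It fails at once if a bystander is moved more than 30 mm (distance of any of meter, sponge_tin, parts_bin from where it was at the start of the episode above 0.03 m).
It also fails if it takes over 67 s, if anything falls off the work surface, if the arm or the gripper's body presses on something with over 40 N, if the wrist force passes 120 N, or if a joint passes its speed limit or range.

### The arm

A 7-joint arm with a two-finger parallel gripper is mounted at the origin on the work surface. World frame = base frame: x ahead of the robot, y to its left, z up, the work surface at z = 0. Lengths are in m, angles in rad, forces in N, time in s.
With the tool pointing down it reaches from about 0.425 to 1.025 m from the base axis. Payload 9.4 kg.
Tool frame: the origin (TCP) lies midway between the tips of the shut fingers; the grasp point (between the pads) lies 19 mm behind it; z points along the fingers, y is the line along which they close (so a half turn about z gives the same grasp; the last joint's range is limited). The gripper opens to 85 mm and grips with 20 to 120 N. Pads are 22 mm wide; open, the fingers measure 114 mm over their backs; the gripper's body (76 mm by 85 mm) begins 54 mm behind the grasp point. The pads swing forward as they close: fully open they stand 13 mm farther back than shut.
Start: joints at [-1.323, 0.599, -0.003, 1.599, 0.002, 0.943, -0.08], TCP at [0.231, 0.687, 0.231] pointing down, gripper open.
Joint ranges: [-2.57, 2.57], [-0.35, 1.97], [-1.29, 1.29], [0.11, 2.56], [-1.05, 4.19], [0.11, 1.86], [-2.63, 2.63]. Speed limits (rad/s): [2.22, 2.22, 3.01, 3.01, 3.14, 3.14, 3.14].

### API

Orientations are given as [roll, pitch, yaw] about the fixed x, y, z axes, in that order (R = Rz(yaw) Ry(pitch) Rx(roll)).
In Python, from plant import manip gives the robot as it stands. The module is installed in compiled form; this text tells all that it offers.
- The arm moves only by the tool jog_arm, never from a script. Its argument "rows" is text: rows parted by semicolons, each of 4 numbers parted by spaces: the shift along the tool's x, y, z in mm, then the turn about the tool's z in degrees. In form: dx dy dz turn; .... A call has 1 to 8 rows; each row shifts and turns the commanded pose from where the row before left it, along the tool's axes as they then stand; what a row does not reach is not made up. A row lasts 1/10 s, in which the tool goes at most 50 mm and 8.59 degrees, less where a joint would pass 70% of its speed; a pose out of reach is approached as far as the arm can. A call with a gripper value outside its range is refused whole. "hand" is the closure, from 0 (fully open) to 1 (shut), set as the call begins (left out, the last holds). The fingers move at their own pace and stop on an object; the grip force is fixed at half the most. Time passes only in rows, so rows that do not move let the fingers close. It gives the time, the measured TCP pose, the force, the opening and the grip force at its end, in the units of the state.
- manip.read_state(): the state, without advancing time (a new reading comes with each control period).
- manip.camera(name): name is "scene" or "top" or "wrist"; returns (picture, depth): 400x640x3 uint8, red, green, blue; 400x640 float32, m along the optical axis (not along the pixel's ray), 0 where there is no reading.
- manip.get_calibration(name): a dict with "fovy" (degrees; the focal length in pixels is half the picture's height over the tangent of half this angle, whatever the lens; pixels are square), "cx", "cy" (the principal point, pixels), "k1" (the pictures are not rectified: a ray, as slopes to the right and down, at radius r is drawn at 1 + k1 r^2 times it, then the intrinsics apply), "R" (3x3) and "t" (3): a world point X has camera coordinates R X + t. Camera axes: x right, y down, z forward; pixel columns grow to the right and rows downward; lengths in m; the calibration is good to about 2 mm. A picture is of the moment at which its call begins: read the wrist's pose just before it. get_calibration takes no time and is no camera call; for the wrist camera it gives the pose at the moment of the call.
- manip.sign_off(): hands the job in; it is judged then, once.
The state is a dict: "time": time; "joints": joint angles; "joint_vel": joint speeds; "joint_torque": joint torques, N m; "eef_pos": TCP position; "tool_rot": TCP orientation; "ft_force": force on the tool from outside, world axes, zero at the start; "wrist_torque": the same for the moment, N m; "opening": finger opening in m; "grip_force": force on a finger pad.
Only numpy, scipy, OpenCV 4.12 (cv2) and the standard library are available. Lean on these libraries where they do the work, as an engineer would, in place of code of your own. Each camera call takes 0.05 s, during which the arm holds its last target. There are 200 camera calls.

## Working session

There is one attempt and no reset: what is moved stays moved. The work goes in short steps, Python scripts to look and compute and a tool call to move; the robot and the scene stay as the last step left them, time stands still between calls to the robot, and variables do not carry over. Pictures are saved under pics/ and viewed, at most 10 in all, crops included, and the job is handed in when it is done.

Besides the shell and the picture viewer there is one more tool, called after "Request:" as a command line: name --argument value ..., lists and objects as JSON in quotes. jog_arm: Moves the arm, as the interface text tells. Its arguments: {"type":"object","properties":{"rows":{"type":"string"},"hand":{"type":"number"}},"required":["rows"]}

```bash
mkdir -p pics; python3 - <<'E'
from plant import manip
import cv2,numpy as np
s=manip.read_state();print(s)
for n in("scene","top"):
    p,d=manip.camera(n);cv2.imwrite(f"pics/{n}0.png",p[:,:,::-1]);np.savez(f"{n}0.npz",p=p,d=d)
    c=manip.get_calibration(n);print(n,c)
E
```

```text
{'time': 0.0, 'joints': array([-1.3226941 ,  0.60011592, -0.00255552,  1.60013893,  0.00182657,
        0.9428818 , -0.07979169]), 'joint_vel': array([ 0.00107639,  0.00063916, -0.00047113, -0.00064503,  0.00141026,
       -0.00068016,  0.00104402]), 'joint_torque': array([ 2.94085430e-04, -7.76440501e+01,  1.56484030e+00, -2.58005673e+01,
        1.23099843e-02,  9.10480216e-03,  1.87875784e-06]), 'eef_pos': array([0.23122785, 0.68664131, 0.23042019]), 'tool_rot': array([-3.14005849e+00,  1.56087998e-04,  2.81688314e+00]), 'ft_force': array([0.21130227, 0.12043187, 0.21337919]), 'wrist_torque': array([ 0.01768783,  0.05182877, -0.0345317 ]), 'grip_force': 0.0, 'opening': 0.08546874365372747}
scene {'fovy': 50.84273445214897, 'cx': 320.4336149445362, 'cy': 203.0500514925967, 'k1': -0.057013025169528844, 'R': array([[ 0.56893081,  0.82236199,  0.00620416],
       [ 0.68209222, -0.4676473 , -0.56218876],
       [-0.45942131,  0.32407832, -0.82698567]]), 't': array([-0.32505099, -0.35032374,  1.63420175])}
top {'fovy': 44.59117453703912, 'cx': 320.09370525083835, 'cy': 199.7023585986132, 'k1': -0.11886830192907971, 'R': array([[ 2.97391013e-02, -9.99549295e-01,  4.09781047e-03],
       [-9.87559787e-01, -3.00151767e-02, -1.54352703e-01],
       [ 1.54406132e-01,  5.43477855e-04, -9.88007313e-01]]), 't': array([-1.74456515e-03,  5.52666591e-01,  1.77658841e+00])}
```

View pics/scene0.png

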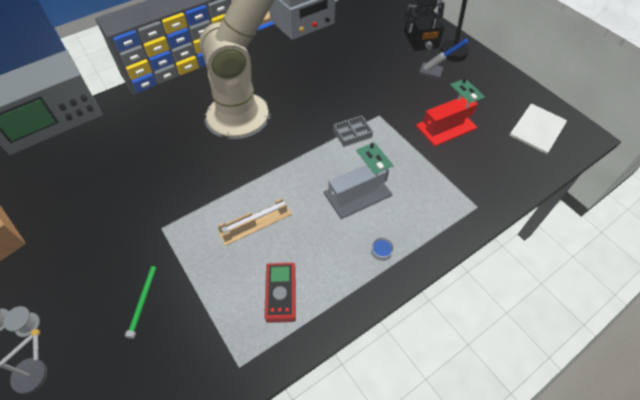

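View pics/top0.png

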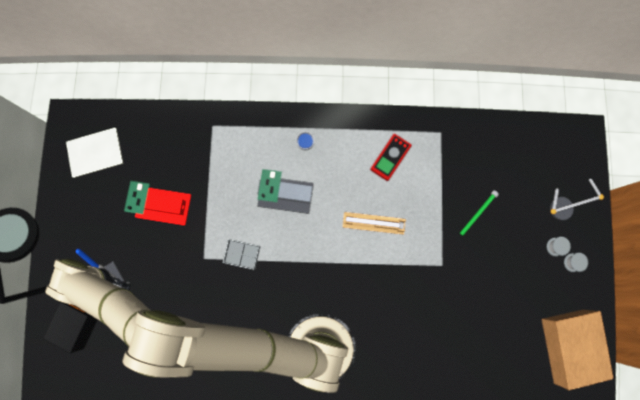

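The views show the trough at top(373,223), with the head at the right end (−y). The grey holder is at top(287,192), its bore mouth facing right and its board on the left. Meter is at (391,157), tin (305,141) and bin (241,254).

```bash
cat > h.py <<'E'
from plant import manip
import cv2,numpy as np
def K(c):
    f=200/np.tan(np.radians(c["fovy"]/2));return np.array([[f,0,c["cx"]],[0,f,c["cy"]],[0,0,1.]])
def rays(c,px):
    u=cv2.undistortPoints(np.array(px,float).reshape(-1,1,2),K(c),np.array([c["k1"],0,0,0,0.])).reshape(-1,2)
    d=np.c_[u,np.ones(len(u))]
    return -c["R"].T@c["t"],d@c["R"]
def plane(c,px,z):
    o,d=rays(c,px);return o+d*((z-o[2])/d[:,2])[:,None]
def pts(c,d):
    v,u=np.indices(d.shape);o,r=rays(c,np.c_[u.ravel(),v.ravel()])
    return (o+r*d.ravel()[:,None]).reshape(*d.shape,3)
def shot(n,f):
    c=manip.get_calibration(n);p,d=manip.camera(n);cv2.imwrite(f"pics/{f}.png",p[:,:,::-1]);np.savez(f+".npz",p=p,d=d,**c)
    return c,p,d
E
python3 - <<'E'
from h import *
c=manip.get_calibration("top");z=np.load("top0.npz");p,d=z["p"],z["d"]
P=pts(c,d)
hsv=cv2.cvtColor(p,cv2.COLOR_RGB2HSV)
# block top via depth
for name,(u0,u1,v0,v1),(a,b) in [("holder",(255,325,165,220),(.10,.116)),("trough",(335,412,205,242),(.02,.06))]:
    m=np.zeros(d.shape,bool);m[v0:v1,u0:u1]=1
    m&=(P[...,2]>a)&(P[...,2]<b)&(d>0)
    q=P[m];r=cv2.minAreaRect((q[:,:2]*1000).astype(np.float32));print(name,m.sum(),r,cv2.boxPoints(r),np.median(q[:,2]))
c2=manip.get_calibration("top")
print(plane(c,[(391,157)],.042),plane(c,[(305,141)],.028),plane(c,[(241,254)],.035))
print(manip.get_calibration("wrist"))
E
```

```text
holder 473 ((574.0904541015625, 144.14231872558594), (192.8124237060547, 57.335174560546875), 84.3714828491211) [[536.1058    51.012573]
 [593.1645    45.38925 ]
 [612.07513  237.27206 ]
 [555.0164   242.89539 ]] 0.10769680840849571
trough 440 ((477.01177978515625, -193.6456756591797), (218.7672576904297, 44.861637115478516), 84.70240783691406) [[ 444.5775   -300.49106 ]
 [ 489.24756  -304.6331  ]
 [ 509.44604   -86.80029 ]
 [ 464.776     -82.658264]] 0.041459585871363
[[ 0.72494389 -0.24954091  0.042     ]] [[0.78109394 0.07959601 0.028     ]] [[0.34173133 0.30111791 0.035     ]]
{'fovy': 70.58762389128034, 'cx': 316.25173643159144, 'cy': 197.31970857405977, 'k1': -0.03354778409522218, 'R': array([[ 0.31796548,  0.94810032, -0.00193245],
       [ 0.90981185, -0.30454997,  0.28194275],
       [ 0.26672148, -0.09140623, -0.95942928]]), 't': array([-0.72451869, -0.03773005,  0.37982578])}
```

```bash
cat >> h.py <<'E'
def plan(x,y,z,yaw_deg,n):
    s=manip.read_state();p=s["eef_pos"];y0=s["tool_rot"][2];dy=(np.radians(yaw_deg)-y0+np.pi)%(2*np.pi)-np.pi
    D=(np.array([x,y,z])-p)*1000;out=[]
    for i in range(n):
        a=y0+dy*i/n
        out.append("%.1f %.1f %.1f %.2f"%(np.dot(D[:2],[np.cos(a),np.sin(a)])/n,np.dot(D[:2],[np.sin(a),-np.cos(a)])/n,-D[2]/n,-np.degrees(dy)/n))
    return "; ".join(out)
E
python3 - <<'E'
from h import *
print(plan(.56,.30,.23,125,10))
E
```

```text
-43.5 -26.2 0.1 3.64; -45.1 -23.3 0.1 3.64; -46.5 -20.4 0.1 3.64; -47.7 -17.4 0.1 3.64; -48.7 -14.4 0.1 3.64; -49.5 -11.3 0.1 3.64; -50.1 -8.1 0.1 3.64; -50.5 -4.9 0.1 3.64; -50.7 -1.7 0.1 3.64; -50.7 1.5 0.1 3.64
```

Request:
jog_arm --rows "-43 -26 0 4; -45 -23 0 4; -46 -20 0 4; -47 -17 0 4; -48 -14 0 4; -48 -11 0 4; -48 -8 0 4; -49 -5 0 4" --hand 0

```text
time: 0.9
eef_pos: [0.4829, 0.3774, 0.2311]
tool_rot: [-3.141, 0.0, 2.256]
ft_force: [0.8, 0.5, 0.6]
opening: 0.0854
grip_force: 0.0
```

```bash
python3 - <<'E'
from h import *
print(manip.read_state()["eef_pos"],manip.read_state()["tool_rot"]);print(plan(.485,-.16,.22,84.5,13))
E
```

```text
[0.48286611 0.37741028 0.23113615] [-3.14136150e+00  1.10111377e-05  2.25563747e+00]
-32.1 -26.0 0.9 3.44; -33.6 -24.0 0.9 3.44; -35.0 -22.0 0.9 3.44; -36.3 -19.8 0.9 3.44; -37.4 -17.6 0.9 3.44; -38.4 -15.4 0.9 3.44; -39.2 -13.0 0.9 3.44; -39.9 -10.6 0.9 3.44; -40.5 -8.2 0.9 3.44; -40.9 -5.8 0.9 3.44; -41.2 -3.3 0.9 3.44; -41.3 -0.8 0.9 3.44; -41.3 1.6 0.9 3.44
```

Request:
jog_arm --rows "-32 -26 1 3.5; -34 -24 1 3.5; -35 -22 1 3.5; -36 -20 1 3.5; -37 -18 1 3.5; -38 -15 1 3.5; -39 -13 1 3.5; -40 -11 1 3.5"

```text
time: 1.7
eef_pos: [0.4819, 0.0476, 0.2232]
tool_rot: [-3.142, -0.0, 1.767]
ft_force: [0.8, -0.1, 0.1]
opening: 0.0853
grip_force: 0.0
```

Request:
jog_arm --rows "-40 -8 1 3.5; -41 -6 1 3.5; -41 -3 1 3.5; -41 -1 1 3.5; -41 2 1 3; 0 0 0 0; 0 0 0 0"

```text
time: 2.4
eef_pos: [0.4815, -0.157, 0.218]
tool_rot: [-3.141, 0.0, 1.471]
ft_force: [-0.3, -0.3, -0.3]
opening: 0.0853
grip_force: 0.0
```

```bash
python3 - <<'E'
from h import *
s=manip.read_state();print(s["eef_pos"],s["tool_rot"],s["joints"])
c,p,d=shot("wrist","w1")
P=pts(c,d)
q=P[(d>0)]
print(c["R"],-c["R"].T@c["t"])
for a,b in((.095,.115),(.02,.06)):
    m=(d>0)&(P[...,2]>a)&(P[...,2]<b);n,l,st,ce=cv2.connectedComponentsWithStats(m.astype(np.uint8))
    for i in range(1,n):
        if st[i,4]>400:
            r=cv2.minAreaRect((P[l==i][:,:2]*1000).astype(np.float32));print(a,st[i],r,np.median(P[l==i][:,2]))
E
```

```text
[ 0.4815007  -0.15696056  0.21804549] [-3.14093606e+00  2.91550987e-05  1.47095067e+00] [-0.09777506  0.37849487  0.4068261   2.12496897 -0.23426612  0.68061352
  0.36668683]
[[ 9.95131357e-01 -9.85557430e-02  5.89975217e-04]
 [-9.47396156e-02 -9.54915116e-01  2.81356581e-01]
 [-2.71659307e-02 -2.80042651e-01 -9.59603109e-01]] [ 0.48838098 -0.08552614  0.36122626]
0.02 [ 297  111   34  180 3872] ((474.4823913574219, -191.4866485595703), (221.24557495117188, 43.014286041259766), 84.54072570800781) 0.041962471992771644
0.02 [ 441  171  146  111 8542] ((727.4352416992188, -248.2261505126953), (85.91764831542969, 171.78048706054688), 57.84821319580078) 0.04286254255631333
```

View pics/w1.png

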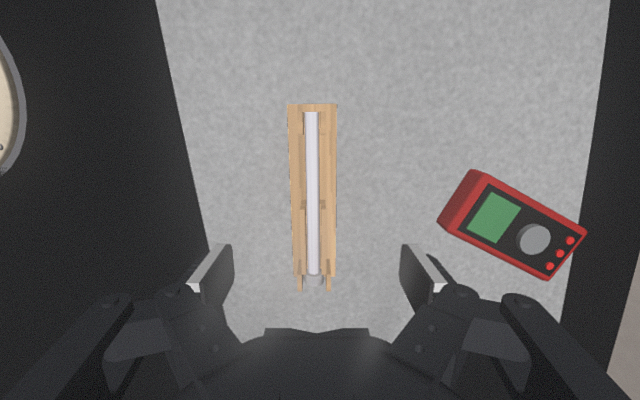

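The picture shows the bar in the trough, nearly vertical in the image. Its plain end is at about (312,112) and its head at about (314,280). The window in the cheeks spans about rows 135–205.

```bash
python3 - <<'E'
from h import *
z=np.load("w1.npz");p,d=z["p"],z["d"];c={k:z[k] for k in("fovy","cx","cy","k1","R","t")}
h=cv2.cvtColor(p,cv2.COLOR_RGB2HSV)
m=((h[...,1]<45)&(h[...,2]>150)).astype(np.uint8);m[:,:295]=0;m[:,330:]=0;m[:100]=0;m[292:]=0
m=cv2.morphologyEx(m,cv2.MORPH_OPEN,np.ones((3,3)))
n,l,st,ce=cv2.connectedComponentsWithStats(m);i=1+st[1:,4].argmax();print(st[i])
v=np.arange(st[i,1]+5,st[i,1]+st[i,3]-8)
u=np.array([np.mean(np.where(l[k]==i)[0]) for k in v]);w=np.array([np.sum(l[k]==i) for k in v]);print(w[::15])
W=plane(c,np.c_[u,v],.040);vx,vy,x0,y0=cv2.fitLine(W[:,:2].astype(np.float32),cv2.DIST_HUBER,0,.01,.01).ravel()
print(np.degrees(np.arctan2(vy,vx)),x0,y0)
tip=plane(c,[(312,st[i,1])],.034)[0];print("tip",tip)
T=np.array([x0,y0])+np.array([vx,vy])*((tip[:2]-[x0,y0])@[vx,vy])
g=T-np.sign(vy)*np.array([vx,vy])*.080;print("tip",T,"grasp",g);print(plan(g[0],g[1],.10,np.degrees(np.arctan2(abs(vy),vx*np.sign(vy))),4))
E
```

```text
[ 302  112   24  180 2477]
[15 14 14 13 13 13 12 13 13 11 12 18]
84.71431 0.474114 -0.18293762
tip [ 0.48415627 -0.08217432  0.034     ]
tip [ 0.48344225 -0.08210827] grasp [ 0.4760725  -0.16176809]
-1.6 -1.3 29.5 -0.08; -1.6 -1.3 29.5 -0.08; -1.6 -1.3 29.5 -0.08; -1.6 -1.3 29.5 -0.08
```

Request:
jog_arm --rows "0 -5.5 40 0; 0 0 40 0; 0 0 38 0; 0 0 0 0; 0 0 0 0"

```text
time: 2.95
eef_pos: [0.4763, -0.1548, 0.1004]
tool_rot: [-3.14, -0.001, 1.474]
ft_force: [-0.6, 0.6, 0.8]
opening: 0.0852
grip_force: 0.0
```

```bash
python3 - <<'E'
from h import *
s=manip.read_state();print(s["eef_pos"],s["tool_rot"])
c,p,d=shot("wrist","w2");print(-c["R"].T@c["t"])
E
```

```text
[ 0.47625213 -0.15477333  0.10044021] [-3.13973051e+00 -5.88627476e-04  1.47430738e+00]
[ 0.48307213 -0.08341217  0.24367514]
```

View pics/w2.png

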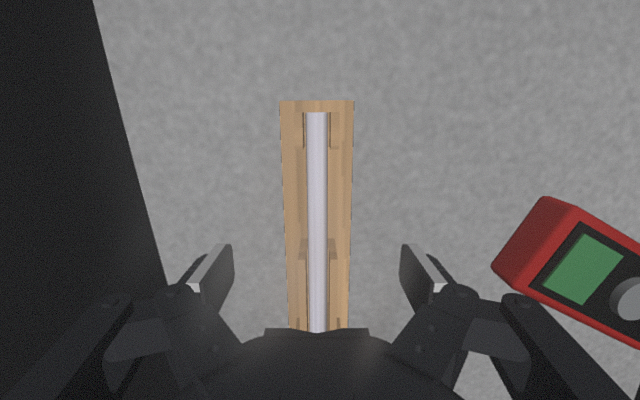

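The close view shows the bar at column 317, centred between the fingers. Its tip is at row 112 and the cheek window spans about rows 148–240.

```bash
python3 - <<'E'
from h import *
z=np.load("w2.npz");c={k:z[k] for k in("fovy","cx","cy","k1","R","t")}
print(plane(c,[(317,112),(317,200),(319,300)],.042));print(plane(c,[(330,148),(330,240)],.046),plane(c,[(317,101)],.046))
E
```

```text
[[ 0.48364557 -0.08153535  0.042     ]
 [ 0.47769394 -0.14425567  0.042     ]
 [ 0.47110805 -0.23142011  0.042     ]]
[[ 0.49034788 -0.10635772  0.046     ]
 [ 0.48466644 -0.17575206  0.046     ]] [[ 0.48430043 -0.074554    0.046     ]]
```

Request:
jog_arm --rows "0 0.5 25 0; 0 0 25 0; 0 0 20 0; 0 0 10 0; 0 0 5 0; 0 0 0 0; 0 0 0 0"

```text
time: 3.7
eef_pos: [0.4775, -0.1559, 0.0163]
tool_rot: [3.14, 0.0, 1.473]
ft_force: [-0.2, -0.2, 0.7]
opening: 0.0853
grip_force: 0.0
```

Request:
jog_arm --rows "0 0 0 0; 0 0 0 0; 0 0 0 0; 0 0 0 0; 0 0 0 0; 0 0 0 0; 0 0 0 0; 0 0 0 0" --hand 1

```text
time: 4.5
eef_pos: [0.4771, -0.1558, 0.0155]
tool_rot: [3.141, -0.0, 1.473]
ft_force: [-0.3, 0.6, 5.9]
opening: 0.0142
grip_force: 58.4
```

Request:
jog_arm --rows "0 0 10 0; 0 0 -20 0; 0 0 -40 0; 0 0 -45 0; 20 10 -45 0; 30 15 -45 0; 30 20 -45 0; 30 20 0 0"

```text
time: 5.3
eef_pos: [0.5495, -0.0595, 0.239]
tool_rot: [3.134, -0.001, 1.472]
ft_force: [0.6, -0.5, -3.8]
opening: 0.0143
grip_force: 69.2
```

Request:
jog_arm --rows "10 2 0 0; 10 2 0 0; 0 0 0 0; 0 0 0 0; 0 0 0 0"

```text
time: 5.8
eef_pos: [0.5525, -0.0414, 0.2339]
tool_rot: [-3.141, 0.001, 1.471]
ft_force: [0.2, -0.7, -2.4]
opening: 0.0143
grip_force: 69.2
```

```bash
python3 - <<'E'
from h import *
s=manip.read_state();print(s["eef_pos"],s["tool_rot"],s["ft_force"],s["opening"],s["grip_force"])
c,p,d=shot("wrist","w3");print(-c["R"].T@c["t"])
P=pts(c,d);m=(d>0)&(P[...,2]>.095)&(P[...,2]<.12)
n,l,st,ce=cv2.connectedComponentsWithStats(m.astype(np.uint8))
for i in range(1,n):
    if st[i,4]>300: print(st[i],cv2.minAreaRect((P[l==i][:,:2]*1000).astype(np.float32)),np.median(P[l==i][:,2]))
E
```

```text
[ 0.55249391 -0.04135294  0.23385109] [-3.14065878e+00  5.57575588e-04  1.47098599e+00] [ 0.17423555 -0.72462171 -2.37059454] 0.014257993966058974 69.16463255882263
[0.55940013 0.03015041 0.37696731]
[ 283    0   68   92 5872] ((565.126953125, 87.28456115722656), (71.93855285644531, 56.29873275756836), 84.2283706665039) 0.10850900405433564
```

View pics/w3.png

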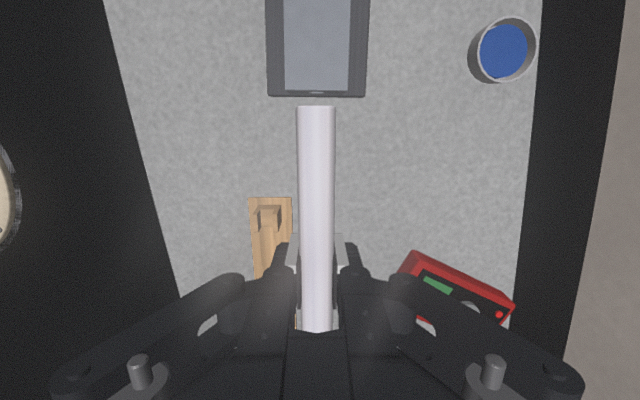

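The picture shows the bar held level, its tip at (317,107). The holder block's top edge is ahead of it at columns 284–350, row 91.

```bash
cat >> h.py <<'E'
def bar(c,p,d,zlo,zhi,u0=285,u1=345,vmax=240,vmin=0):
    P=pts(c,d);m=(d>0)&(P[...,2]>zlo)&(P[...,2]<zhi);m[:,:u0]=0;m[:,u1:]=0;m[vmax:]=0;m[:vmin]=0
    v=np.where(m.sum(1)>8)[0];A=[]
    for k in v:
        u=np.where(m[k])[0];q=P[k,u];mid=len(u)//2
        A.append([(q[0,0]+q[-1,0])/2,(q[0,1]+q[-1,1])/2,np.median(q[mid-3:mid+4,2])-.008,u[0],u[-1],k])
    A=np.array(A);t=A[2:-2]
    fy=np.polyfit(t[:,1],t[:,0],1);fz=np.polyfit(t[:,1],t[:,2],1)
    return A,fy,fz
E
python3 - <<'E'
from h import *
z=np.load("w3.npz");p,d=z["p"],z["d"];c={k:z[k] for k in("fovy","cx","cy","k1","R","t")}
A,fy,fz=bar(c,p,d,.235,.275)
print(A[0],A[-1]);print("yaw",90-np.degrees(np.arctan(fy[0])),"slope z",fz[0]);yt=A[0,1];print("tip",np.polyval(fy,yt),yt,np.polyval(fz,yt))
# holder block edges
P=pts(c,d);m=(d>0)&(P[...,2]>.1)&(P[...,2]<.115)
L=[];
for k in range(5,86,2):
    u=np.where(m[k])[0];u=u[(u>270)&(u<365)];a=plane(c,[(u[0]-.5,k),(u[-1]+.5,k)],.108);L.append([*(a[0]+a[1])[:2]/2,np.hypot(*(a[0]-a[1])[:2])])
L=np.array(L);f=np.polyfit(L[:,1],L[:,0],1);print("holder w",L[::10,2],"yaw",90-np.degrees(np.arctan(f[0])))
k=[np.where(m[:,u])[0].max() for u in range(292,342,5)];print(k)
e=plane(c,[(317,np.median(k)+.5)],.108)[0];print("mouth",np.polyval(f,e[1]),e[1])
E
```

```text
[5.59657541e-01 3.36587956e-02 2.59736059e-01 3.01000000e+02
 3.31000000e+02 1.05000000e+02] [ 5.53547460e-01 -3.02377165e-02  2.60413023e-01  2.90000000e+02
  3.43000000e+02  2.39000000e+02]
yaw 84.67087279716203 slope z 0.006013108154051226
tip 0.5594120373349549 0.033658795599418964 0.26094650208522185
holder w [0.05617449 0.05616789 0.05618031 0.05533311 0.05626362] yaw 84.20874437065747
[np.int64(89), np.int64(89), np.int64(90), np.int64(90), np.int64(90), np.int64(90), np.int64(90), np.int64(90), np.int64(90), np.int64(90)]
mouth 0.5612997619203778 0.05081452466944922
```

Request:
jog_arm --rows "-20 -0.4 10 0.46; 0 0 40 0; 0 0 40 0; 0 0 40 0; 0 0 30 0; 0 0 18 0; 0 0 0 0; 0 0 0 0"

```text
time: 6.65
eef_pos: [0.5509, -0.0608, 0.0564]
tool_rot: [-3.141, 0.0, 1.464]
ft_force: [0.0, -1.0, -2.4]
opening: 0.014
grip_force: 69.1
```

```bash
python3 - <<'E'
from h import *
s=manip.read_state();print(s["eef_pos"],s["tool_rot"],s["ft_force"])
c,p,d=shot("wrist","w4")
P=pts(c,d);print(P[100:240:20,317])
A,fy,fz=bar(c,p,d,.055,.095);print(A[0],A[-1],"yaw",90-np.degrees(np.arctan(fy[0])),"slope",fz[0]);yt=A[0,1];t=np.array([np.polyval(fy,yt),yt,np.polyval(fz,yt)]);print("tip",t)
v=np.array([.5613,.0508,.08])-t;a=np.radians(84.2);print("to mouth: x,y(tool)",v[0]*np.cos(a)+v[1]*np.sin(a),v[0]*np.sin(a)-v[1]*np.cos(a),"up",v[2])
c,p,d=shot("scene","s4");i=p[130:280,190:430];cv2.imwrite("pics/s4c.png",cv2.resize(i[:,:,::-1],None,fx=3.3,fy=3.3,interpolation=cv2.INTER_CUBIC))
E
```

```text
[ 0.55086325 -0.06076109  0.05639917] [-3.14122800e+00  3.37228048e-04  1.46362749e+00] [ 0.01515365 -0.97619175 -2.38894126]
[[ 0.5598855   0.01997822  0.0013361 ]
 [ 0.55838948  0.00874493  0.09176236]
 [ 0.55762117  0.00145668  0.09120176]
 [ 0.55683812 -0.00591761  0.09232713]
 [ 0.55601637 -0.01369818  0.0922407 ]
 [ 0.55515699 -0.02183908  0.09205246]
 [ 0.55424594 -0.03048079  0.09153353]]
[5.61946493e-01 5.16026428e-02 6.29735857e-02 2.85000000e+02
 3.44000000e+02 0.00000000e+00] [ 5.52031178e-01 -4.96977403e-02  8.30884805e-02  2.90000000e+02
  3.43000000e+02  2.39000000e+02] yaw 84.31155943525033 slope -0.26211692170861134
tip [0.56202901 0.05160264 0.06541966]
to mouth: x,y(tool) -0.0008722047290479285 -0.000644163919495565 up 0.014580340671094622
```

View pics/s4c.png

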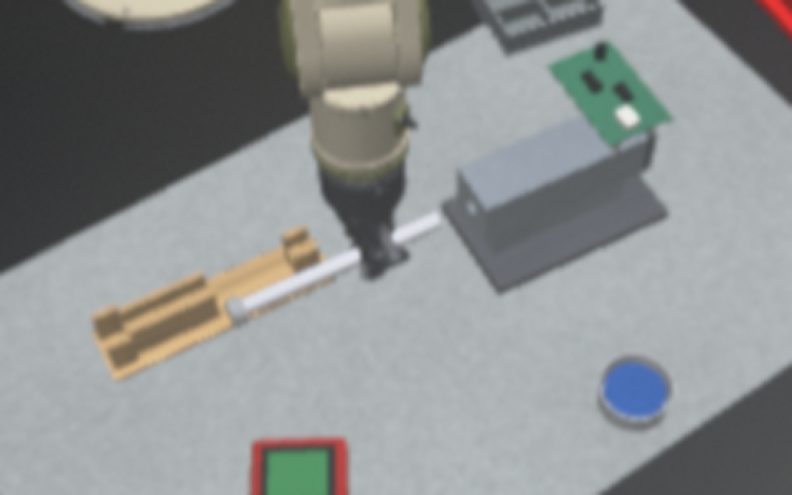

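The scene crop shows the bar in the fingers, lined up in front of the bore, which is visible as a white dot at (472,207) in the block's front face.

```bash
python3 - <<'E'
from h import *
z=np.load("w4.npz");p,d=z["p"],z["d"];c={k:z[k] for k in("fovy","cx","cy","k1","R","t")}
A,fy,fz=bar(c,p,d,.075,.099,vmin=90);print(A[0],A[-1],"yaw",90-np.degrees(np.arctan(fy[0])),"slope",fz[0]);yt=A[0,1];t=np.array([np.polyval(fy,yt),yt,np.polyval(fz,yt)]);print("tip",t)
v=np.array([.5613,.0508,.08])-t;a=np.radians(84.2);print("to mouth: x,y(tool)",v[0]*np.cos(a)+v[1]*np.sin(a),v[0]*np.sin(a)-v[1]*np.cos(a),"up",v[2])
P=pts(c,d);
for k in(0,5,10,15,20):
    m=(d[k]>0)&(abs(P[k,:,1]-.0515)<.006)&(P[k,:,2]>.02);u=np.where(m)[0];print(k,len(u),u[:1],u[-1:],P[k,u[0]] if len(u) else "",P[k,u[-1]] if len(u) else "")
E
```

```text
[5.58398679e-01 1.42401764e-02 8.27143634e-02 3.00000000e+02
 3.31000000e+02 1.05000000e+02] [ 5.52588945e-01 -4.15118929e-02  8.30884805e-02  2.99000000e+02
  3.33000000e+02  2.39000000e+02] yaw 84.1271818841472 slope 0.007713057573143626
tip [0.55839685 0.01424018 0.08357923]
to mouth: x,y(tool) 0.03666604492783117 -0.0008063113821814754 up -0.003579227243751107
0 151 [236] [387] [0.53312407 0.05484023 0.08049507] [0.58843112 0.04849753 0.08173794]
5 145 [240] [384] [0.53308798 0.05521601 0.07433625] [0.58845586 0.04846895 0.07683643]
10 139 [243] [381] [0.53318799 0.05471324 0.07031492] [0.58877978 0.04880905 0.07021835]
15 131 [247] [378] [0.53342922 0.05463072 0.06444669] [0.58835894 0.0482148  0.06626506]
20 126 [250] [375] [0.53345712 0.05422892 0.05915049] [0.58859243 0.04842991 0.0588662 ]
```

Request:
jog_arm --rows "0 -1.1 3.3 0; 10 0 0 0; 10 0 0 0; 8 0 0 0; 5 0 0 0; 4 0 0 0; 0 0 0 0"

```text
time: 7.45
eef_pos: [0.5538, -0.0222, 0.0528]
tool_rot: [-3.142, -0.0, 1.466]
ft_force: [0.7, 0.1, -2.0]
opening: 0.0146
grip_force: 69.1
```

Request:
jog_arm --rows "4 0 0 0; 4 0 0 0; 4 0 0 0; 0 0 0 0"

```text
time: 7.85
eef_pos: [0.5551, -0.0103, 0.0528]
tool_rot: [-3.142, -0.0, 1.466]
ft_force: [0.4, 0.2, -2.6]
opening: 0.0142
grip_force: 69.1
```

Request:
jog_arm --rows "4 0 0 0; 4 0 0 0; 4 0 0 0; 0 0 0 0"

```text
time: 8.25
eef_pos: [0.5564, 0.0018, 0.0528]
tool_rot: [-3.142, -0.0, 1.466]
ft_force: [-0.6, 0.3, -2.4]
opening: 0.0145
grip_force: 69.1
```

Request:
jog_arm --rows "5 0 0 0; 5 0 0 0; 5 0 0 0; 4 0 0 0; 4 0 0 0; 0 0 0 0"

```text
time: 8.85
eef_pos: [0.5588, 0.0246, 0.0529]
tool_rot: [3.142, -0.0, 1.466]
ft_force: [0.1, -0.6, -2.6]
opening: 0.014
grip_force: 69.1
```

Request:
jog_arm --rows "4 0 0 0; 4 0 0 0; 0 0 0 0; 0 0 0 0"

```text
time: 9.25
eef_pos: [0.5596, 0.0318, 0.0529]
tool_rot: [3.142, 0.0, 1.465]
ft_force: [-0.1, 0.6, -2.3]
opening: 0.0143
grip_force: 69.1
```

Request:
jog_arm --rows "0 0 0 0; 0 0 0 0; 0 0 0 0; 0 0 0 0; 0 0 0 0; 0 0 0 0; 0 0 0 0; 0 0 0 0" --hand 0

```text
time: 10.05
eef_pos: [0.5595, 0.0317, 0.0529]
tool_rot: [-3.142, 0.0, 1.465]
ft_force: [-0.1, 0.5, -0.3]
opening: 0.0853
grip_force: 0.0
```

Request:
jog_arm --rows "-20 0 0 0; -20 0 0 0; -20 0 0 0; -20 0 0 0; -15 0 0 0; 0 0 0 0; 0 0 0 0"

```text
time: 10.75
eef_pos: [0.5496, -0.0624, 0.0528]
tool_rot: [-3.142, -0.0, 1.464]
ft_force: [-0.6, 0.0, 0.5]
opening: 0.0854
grip_force: 0.0
```

```bash
python3 - <<'E'
from h import *
s=manip.read_state();print(s["eef_pos"],s["tool_rot"],s["ft_force"],s["opening"])
c,p,d=shot("wrist","w5");P=pts(c,d);print(P[20:260:30,317])
E
```

```text
[ 0.5495646  -0.06243423  0.05284928] [-3.14153633e+00 -4.66877679e-04  1.46446723e+00] [-0.55870243  0.0396403   0.50426943] 0.08539059952968409
[[ 5.60499832e-01  4.02870368e-02  8.69566168e-02]
 [ 5.59515262e-01  3.08893648e-02  8.66465010e-02]
 [ 5.58508052e-01  2.12113153e-02  8.45575535e-02]
 [ 5.57395938e-01  1.06192625e-02  8.49926728e-02]
 [ 5.56232801e-01 -4.78790779e-04  8.49385818e-02]
 [ 5.55000795e-01 -1.22418949e-02  8.47180448e-02]
 [ 5.53689662e-01 -2.47625561e-02  8.44889346e-02]
 [ 5.52236088e-01 -3.86907070e-02  8.29551004e-02]]
```

View pics/w5.png

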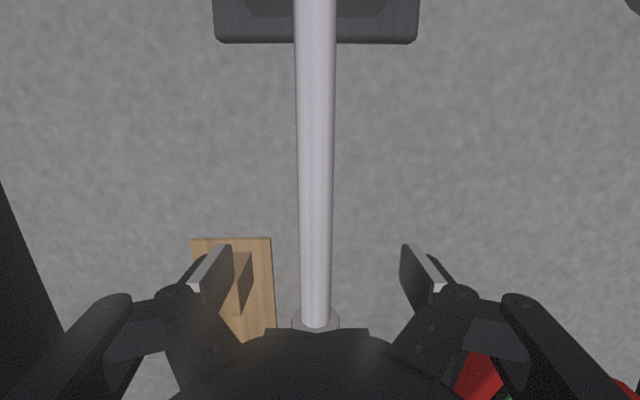

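The bar sits in the bore with a slight droop, straddled by the open fingers at column 316. The head is just behind the pads, at row 320.

Request:
jog_arm --rows "0 0.3 0 0; 0 0 0 0; 0 0 0 0; 0 0 0 0; 0 0 0 0; 0 0 0 0; 0 0 0 0; 0 0 0 0" --hand 1

```text
time: 11.6
eef_pos: [0.5497, -0.0626, 0.0529]
tool_rot: [-3.141, -0.0, 1.465]
ft_force: [-1.0, 1.1, 0.3]
opening: 0.0138
grip_force: 58.4
```

Request:
jog_arm --rows "0 0 -2 0; 0 0 -2 0; 0 0 -1 0; 0 0 0 0; 0 0 0 0"

```text
time: 12.1
eef_pos: [0.5498, -0.0629, 0.0579]
tool_rot: [3.142, 0.0, 1.465]
ft_force: [1.0, -0.4, -4.0]
opening: 0.0141
grip_force: 58.4
```

```bash
cat > m.py <<'E'
from h import *
import sys
s=manip.read_state();print(s["eef_pos"],s["tool_rot"],s["ft_force"],s["wrist_torque"],s["opening"])
c,p,d=shot("wrist",sys.argv[1])
A,fy,fz=bar(c,p,d,.07,.1,vmin=50);print("yaw",90-np.degrees(np.arctan(fy[0])),"slope",fz[0],"z at .05:",np.polyval(fz,.05),"x at .0516:",np.polyval(fy,.0516))
E
python3 m.py w6
```

```text
[ 0.54977865 -0.06292144  0.05785185] [3.14153005e+00 2.19612586e-04 1.46476375e+00] [ 0.9634305  -0.35295348 -4.01216354] [-0.40672372  0.05647898  0.05751087] 0.014069477463410942
yaw 84.21628509359941 slope 0.01615076372665322 z at .05: 0.08051790160702764 x at .0516: 0.5612448565284003
```

Request:
jog_arm --rows "0 0 -1.3 0; 0 0 0 0; 2 0 0 0; 2 0 0 0; 2 0 0 0; 2 0 0 0; 0 0 0 0"

```text
time: 12.85
eef_pos: [0.5508, -0.0542, 0.0592]
tool_rot: [3.142, -0.0, 1.465]
ft_force: [-0.5, 1.0, -2.8]
opening: 0.0144
grip_force: 58.4
```

```bash
python3 m.py w7
```

```text
[ 0.55076972 -0.05424079  0.05916927] [ 3.14153241e+00 -3.10933708e-04  1.46544889e+00] [-0.46774479  1.02692421 -2.77315688] [-0.17202134 -0.0379083   0.00855396] 0.014384452646755105
yaw 84.22769940817265 slope 0.00908205495098818 z at .05: 0.08082359853590404 x at .0516: 0.5613242291506308
```

Request:
jog_arm --rows "4 0 0 0; 4 0 0 0; 4 0 0 0; 4 0 0 0; 2 0 0 0; 2 0 0 0; 0 0 0 0"

```text
time: 13.6
eef_pos: [0.5528, -0.0345, 0.0592]
tool_rot: [-3.142, -0.0, 1.465]
ft_force: [-0.3, 0.1, -2.8]
opening: 0.0145
grip_force: 58.4
```

Request:
jog_arm --rows "1.5 0 0 0; 1.5 0 0 0; 1 0 0 0; 0 0 0 0"

```text
time: 14.0
eef_pos: [0.5532, -0.0308, 0.0592]
tool_rot: [3.142, -0.0, 1.465]
ft_force: [0.4, -0.4, -3.6]
opening: 0.014
grip_force: 58.4
```

Request:
jog_arm --rows "1 0 0 0; 1 0 0 0; 1 0 0 0; 0 0 0 0"

```text
time: 14.4
eef_pos: [0.5536, -0.0278, 0.0592]
tool_rot: [3.142, -0.0, 1.465]
ft_force: [-0.2, 0.3, -3.5]
opening: 0.0143
grip_force: 58.4
```

Request:
jog_arm --rows "1 0 0 0; 1 0 0 0; 1 0 0 0; 0 0 0 0"

```text
time: 14.8
eef_pos: [0.5539, -0.0248, 0.0592]
tool_rot: [3.142, -0.0, 1.465]
ft_force: [0.5, -0.8, -3.8]
opening: 0.0141
grip_force: 58.4
```

Request:
jog_arm --rows "1 0 0 0; 1 0 0 0; 1 0 0 0; 1 0 0 0; 0 0 0 0"

```text
time: 15.3
eef_pos: [0.5543, -0.0207, 0.0592]
tool_rot: [3.142, -0.0, 1.465]
ft_force: [-0.6, -0.7, -3.7]
opening: 0.0142
grip_force: 58.4
```

Request:
jog_arm --rows "1 0 0 0; 1 0 0 0; 1 0 0 0; 0 0 0 0"

```text
time: 15.7
eef_pos: [0.5546, -0.0178, 0.0592]
tool_rot: [3.142, -0.0, 1.465]
ft_force: [0.6, -0.0, -3.0]
opening: 0.0141
grip_force: 58.4
```

Request:
jog_arm --rows "1 0 0 0; 1 0 0 0; 0 0 0 0"

```text
time: 16.0
eef_pos: [0.5548, -0.0158, 0.0592]
tool_rot: [3.142, -0.0, 1.465]
ft_force: [0.1, -0.9, -4.0]
opening: 0.0143
grip_force: 58.4
```

Request:
jog_arm --rows "1 0 0 0; 1 0 0 0; 1 0 0 0; 0 0 0 0"

```text
time: 16.4
eef_pos: [0.5552, -0.0128, 0.0592]
tool_rot: [3.142, -0.0, 1.465]
ft_force: [0.6, 0.4, -4.0]
opening: 0.0143
grip_force: 58.4
```

Request:
jog_arm --rows "1 0 0 0; 1 0 0 0; 1 0 0 0; 0 0 0 0"

```text
time: 16.8
eef_pos: [0.5554, -0.0099, 0.0592]
tool_rot: [3.142, -0.0, 1.465]
ft_force: [0.4, 0.4, -3.9]
opening: 0.0141
grip_force: 58.4
```

```bash
python3 m.py w8
```

```text
[ 0.55544745 -0.00985556  0.0591794 ] [ 3.14153986e+00 -1.11713947e-04  1.46506844e+00] [ 0.38694256  0.41616478 -3.88266372] [-0.35368539 -0.0690194  -0.03584029] 0.014100461441846774
yaw 84.15607093630176 slope 0.007738868519901628 z at .05: 0.08040961342534121 x at .0516: 0.5616060362152814
```

Request:
jog_arm --rows "1 0 0 0; 1 0 0 0; 1 0 0 0; 0 0 0 0"

```text
time: 17.25
eef_pos: [0.5558, -0.0069, 0.0592]
tool_rot: [3.142, -0.0, 1.465]
ft_force: [-0.8, 0.2, -3.8]
opening: 0.0143
grip_force: 58.4
```

Request:
jog_arm --rows "1 0 0 0; 1 0 0 0; 1 0 0 0; 0 0 0 0"

```text
time: 17.65
eef_pos: [0.5559, -0.0049, 0.0592]
tool_rot: [3.142, 0.001, 1.464]
ft_force: [-1.1, -3.6, -3.6]
opening: 0.0144
grip_force: 58.4
```

Request:
jog_arm --rows "1 0 0 0; 0 0 0 0; 0 0 0 0"

```text
time: 17.95
eef_pos: [0.5559, -0.0043, 0.0592]
tool_rot: [-3.142, 0.001, 1.464]
ft_force: [-1.7, -5.7, -3.2]
opening: 0.0138
grip_force: 58.4
```

Request:
jog_arm --rows "1 0 0 0; 0 0 0 0; 0 0 0 0"

```text
time: 18.25
eef_pos: [0.556, -0.0036, 0.0592]
tool_rot: [3.142, 0.002, 1.464]
ft_force: [-1.3, -7.0, -3.9]
opening: 0.0141
grip_force: 58.4
```

Request:
jog_arm --rows "1 0 0 0; 1 0 0 0; 0 0 0 0; 0 0 0 0"

```text
time: 18.65
eef_pos: [0.5561, -0.0021, 0.0592]
tool_rot: [-3.142, 0.002, 1.463]
ft_force: [-2.1, -8.4, -3.5]
opening: 0.0143
grip_force: 58.4
```

Request:
jog_arm --rows "1 0 0 0; 1 0 0 0; 0 0 0 0; 0 0 0 0"

```text
time: 19.05
eef_pos: [0.5562, -0.0006, 0.0592]
tool_rot: [3.142, 0.002, 1.463]
ft_force: [-1.8, -10.0, -4.1]
opening: 0.014
grip_force: 58.4
```

Request:
jog_arm --rows "1 0 0 0; 1 0 0 0; 0 0 0 0; 0 0 0 0"

```text
time: 19.45
eef_pos: [0.5563, 0.001, 0.0592]
tool_rot: [-3.142, 0.003, 1.462]
ft_force: [-1.9, -11.0, -4.5]
opening: 0.0146
grip_force: 58.4
```

Request:
jog_arm --rows "1 0 0 0; 0.5 0 0 0; 0 0 0 0; 0 0 0 0"

```text
time: 19.85
eef_pos: [0.5564, 0.002, 0.0592]
tool_rot: [-3.142, 0.003, 1.462]
ft_force: [-2.0, -12.5, -3.3]
opening: 0.014
grip_force: 58.4
```

```bash
python3 m.py w9
```

```text
[0.55639882 0.00204103 0.05916331] [-3.14158199  0.00329072  1.46197904] [ -2.03078383 -12.45291014  -3.3238376 ] [-2.94071817  0.44367181  0.08253741] 0.014045822603228118
yaw 84.46313598758144 slope 0.002810916519720192 z at .05: 0.08023268060889426 x at .0516: 0.5612942124191385
```

Request:
jog_arm --rows "-1 0 0 0; -1 0 0 0; 0 0 0 0"

```text
time: 20.2
eef_pos: [0.5566, 0.002, 0.0592]
tool_rot: [3.142, 0.001, 1.464]
ft_force: [-0.1, -7.1, -3.8]
opening: 0.0141
grip_force: 58.4
```

Request:
jog_arm --rows "0 0 0 0; 0 0 0 0; 0 0 0 0; 0 0 0 0; 0 0 0 0; 0 0 0 0; 0 0 0 0; 0 0 0 0" --hand 0

```text
time: 21.0
eef_pos: [0.5569, 0.0034, 0.0592]
tool_rot: [3.142, -0.0, 1.465]
ft_force: [0.3, -1.2, 0.0]
opening: 0.0854
grip_force: 0.0
```

Request:
jog_arm --rows "0 0 -15 0; 0 0 -25 0; 0 0 -40 0; -20 0 -40 0; 0 0 0 0; 0 0 0 0"

```text
time: 21.6
eef_pos: [0.555, -0.0167, 0.18]
tool_rot: [3.14, -0.001, 1.464]
ft_force: [0.3, 0.7, -1.1]
opening: 0.0851
grip_force: 0.0
```

```bash
python3 - <<'E'
from h import *
s=manip.read_state();print(s["eef_pos"],s["ft_force"],s["opening"])
c,p,d=shot("wrist","w10");P=pts(c,d);print(P[60:260:20,317])
E
```

```text
[ 0.55503151 -0.01672543  0.18003306] [ 0.33224976  0.73048006 -1.1348606 ] 0.08507880512276907
[[ 0.56710644  0.09139361  0.10874044]
 [ 0.56572613  0.07828733  0.10924354]
 [ 0.56432457  0.06489673  0.10830889]
 [ 0.56294874  0.05057166  0.08626927]
 [ 0.56128105  0.03478139  0.08779174]
 [ 0.55954147  0.01812871  0.08616028]
 [ 0.55774531  0.00104364  0.0864712 ]
 [ 0.55586569 -0.01687151  0.086185  ]
 [ 0.55405265 -0.03390806  0.09032334]
 [ 0.54826012 -0.09402631  0.00155793]]
```

View pics/w10.png

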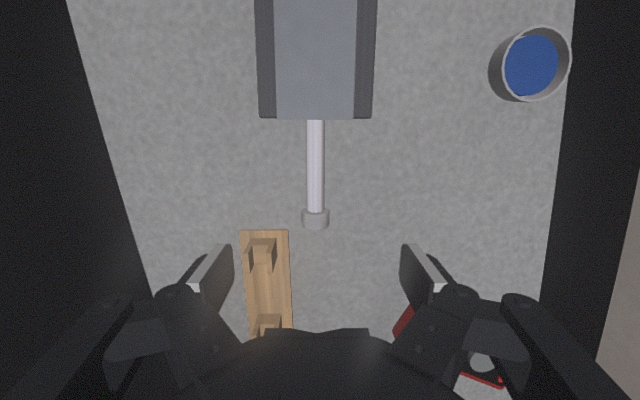

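The bar is home in the bore, with its head at (315,217) and about 77 mm of shaft showing, and the gripper is clear of everything.

```bash
python3 -c "
from plant import manip;print(manip.sign_off())"
```

```text
the job is handed in; nothing more can be done
None
```

The bar is pushed home and let go, with the seat pressed in about 5 mm (my estimate from the arm's travel; peak push about 12.5 N), and the job was handed in at about 22 s; sign-off gave no verdict.

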